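Pre-use check of a hand mill's paddle and guard switch

ROBOT

A 7-joint arm with a two-finger parallel gripper is mounted at the origin on a cart in front of the work surface, level with it; the furniture and walls round the work are solid. World frame = base frame: x ahead of the robot, y to its left, z up, the work surface at z = 0. Lengths are in m, angles in degrees, forces in N, time in s.
With the tool pointing down it reaches from about 0.425 to 0.875 m from the base axis. Payload 4.7 kg.
Tool frame: the origin (TCP) lies at the very end of the fingers, on their centre line; the grasp point (between the pads) lies 19 mm behind it; z points along the fingers, y is the line along which they close (so a half turn about z gives the same grasp; the last joint's range is limited). The gripper opens to 87 mm and grips with 3 to 60 N. Pads are 19 mm wide; open, the fingers measure 117 mm over their backs; the gripper's body (75 mm by 190 mm) begins 51 mm behind the grasp point.
Start: joints at [65.667, 18.392, -4.016, 83.108, 1.295, 78.541, -3.26], TCP at [0.276, -0.588, 0.223] pointing down, gripper open.
Joint ranges: [-163.93, 163.93], [-17.29, 119.83], [-79.2, 71.16], [3.27, 140.29], [-89.18, 269.18], [5.43, 117.66], [-154.24, 154.24]. Speed limits (degrees/s): [147.25, 147.25, 180, 180, 180, 180, 180].

INTERFACE

Orientations are given as [roll, pitch, yaw] about the fixed x, y, z axes, in that order (R = Rz(yaw) Ry(pitch) Rx(roll)).
In Python, from cell import get_obs, eyes, env gives the robot as it stands.
- The arm moves only by the tool servo_tool, never from a script. Its argument "series" is a list that holds one entry, the list of rows, each a list of 7 numbers: the shift along the tool's x, y, z in units of 300 mm (1.0 is 300 mm), then the turn, a rotation vector about the tool's x, y, z in units of pi rad (1.0 is pi rad), then the opening, from 0 (shut) to 1 (fully open). In form: [[[tx, ty, tz, wx, wy, wz, gripper], ...]]. A call has 1 to 12 rows; each row is the pose to reach, as a shift and turn from the pose commanded when the call began, along the tool's axes at that moment, turning the shorter way round; what a row does not reach only later rows make up. A row lasts 1/12 s, in which the tool goes at most 41.7 mm and 7.16 degrees, less where a joint would pass 70% of its speed; a pose out of reach is approached as far as the arm can. A call with a number of a shift or a turn outside -1 to 1 is refused whole. A call with a gripper value outside its range is refused whole. The fingers move at their own pace and stop on an object; "grip_force" is the grip in N (left out, the last holds). Time passes only in rows, so rows that repeat a pose let the fingers close. It gives the time, the measured TCP pose, the force, the opening and the grip force at its end, in the units of the state.
- get_obs(): the state, without advancing time (a new reading comes with each control period).
- eyes.read_camera(name): name is "scene" or "top" or "wrist"; returns a dict with "frame" (400x640x3 uint8, red, green, blue), "depth" (400x640 float32, m along the optical axis (not along the pixel's ray), 0 where there is no reading), "fx", "fy", "cx", "cy" (pixels), "distortion" ([k1, k2, p1, p2, k3] as OpenCV has them; the pictures are not rectified), "origin" and "rotation" of the camera in the world; the wrist camera has in their place "mount" (4x4, takes a point from camera to tool coordinates, whose origin is the TCP and whose axes are the flange's). Camera axes: x right, y down, z forward; pixel columns grow to the right and rows downward; lengths in m; the calibration is good to about 2 mm. A picture is of the moment at which its call begins: read the wrist's pose just before it.
- env.sign_off(): hands the job in; it is judged then, once.
The state is a dict: "time_s": time; "qpos": joint angles; "joint_velocities": joint speeds; "effort": joint torques, N m; "tool_pos": TCP position; "tool_rot": TCP orientation; "force": force on the tool from outside, world axes, zero at the start; "wrist_torque": the same for the moment, N m; "grip_width": finger opening in m; "grasp_force": force on a finger pad.
Only numpy, scipy, OpenCV 4.12 (cv2) and the standard library are available. Lean on these libraries where they do the work, as an engineer would, in place of code of your own. Each camera call takes 0.05 s, during which the arm holds its last target. There are 200 camera calls.

TASK

Do the pre-use switch check on the hand mill: flip the lock-off lever on top of the mill forward, towards its nose, then squeeze the paddle fully home against the mill's body for a moment and let it spring back. Then reach under the hood of the guard switch and press its roller lever just until it clicks, without overtravel, keep it clicked for about a second and let it come back. Never squeeze the paddle while it is locked off, leave the lock-off lever forward, and leave all bystanders where they stand.

Things in the scene. Friction and masses are not known exactly. Their poses are not given: they have to be found in the camera images.
- mill_stand: Hand mill in a cradle on a grey base 80 x 220 x 10 mm, fixed to the worktop. Origin: centre of the base's underside; z up, y runs along the mill from nose (-y, thin spindle) to tail (+y), the -x side faces roughly the robot and carries the paddle. Which of the two stations (mill, guard switch) is on the left varies.
- barrel (a point): Point on the axis of the mill's level barrel (44 mm diameter, 245 mm long), at mill (0, 0, 85) mm; axes as the mill's. The barrel spans y = -145 to +100 mm. Posts 30 mm wide in x and clamp rings 52 mm in diameter hold it at y = -75 and +85 mm (22 mm long in y); between them only the base lies under it.
- squeeze_point (a point): Fixed point at the height of the barrel's axis, mill (-4, -40, 85) mm: centre of the place to squeeze paddle and barrel together, fingers from above, one in front (-x) of the paddle, one behind (+x) the barrel. Together they are 61 mm wide there with the paddle out, 51 mm with it home. Axes as the mill's.
- paddle (a joint): Black paddle, 122 x 18 x 5 mm, along the front (-x) side of the barrel at axis height, hinged at its tail end (mill y = +45 mm) about the vertical. 0 = out, 0.12 rad = fully home against the barrel (0.10 counts as home). At the squeeze point its travel is 10 mm; 3 N to start, 7.5 N to hold home. Springs out when let go.
- lock_tip (a point): Middle of the tip of the lock-off lever, 31 mm from its pivot.
- lock_lever (a joint): Black lock-off lever, 31 mm long, 14 to 18 wide, 5 thick, on top of the barrel (top at z = 107 mm); pivot at mill (0, 50, 109) mm, axis along x. 0 = leans 0.7 rad back to the tail (locked), 1.4 (stop) = leans 0.7 rad forward to the nose; above 1.0 counts as forward. Stays where it is left; 1 to 3 N moves it, pushed from behind.
- switch_unit: Guard switch station: grey base 110 x 130 x 10 mm fixed to the worktop, with back wall and hood. Origin: centre of the base's underside; z up, -x is the open front, roughly towards the robot. Under the hood a black microswitch with a steel roller lever is mounted tilted by 30 degrees.
- hood_edge (a point): Middle of the lower front edge of the hood's lip, switch_unit (-17, 0, 157) mm; axes as the station's. The hood covers x = -17 to +52, y = -62 to +62 mm, top at z = 165 mm. Side cheeks 4 mm thick at y = -60 and +60 mm stand from x = +10 mm back; the front is open.
- roller_top (a point): Top of the white roller (12 mm diameter, 9.5 wide) on the lever's free end: the point to press. At rest at switch_unit (-6, -21, 106) mm. Its z axis points against the pressing direction, 30 degrees from vertical: (-0.5, 0, 0.866) in the station's frame; its y is the station's y. The hood stands above it: come in with the tool tilted 28 to 40 degrees.
- roller_lever (a joint): Sprung microswitch lever, 42 mm from hinge to roller; hinge on the +y side of the roller. 0 = at rest, grows as the roller is pressed in. It clicks at 0.14 rad (roller 6 mm in, about 3.7 N) and stays clicked beyond; more than 0.30 rad (12.5 mm in, about 6.5 N) is damaging overtravel. Stop at 0.40. Returns when let go.
- media_bottle: Bystander: lab bottle, 67 mm diameter, 142 mm tall, origin under its centre.
- tip_box: Bystander: closed box of pipette tips with clear lid, 90 x 123 x 62 mm, origin under its centre.
- vial_0: Bystander: small vial in front of the mill, 25 mm diameter, 56 mm tall, origin under its centre.
- masking_tape: Bystander: roll of tape lying in front of the mill, 100 mm diameter, 25 mm high, origin under its centre.
- lens_case: Bystander: black round screw case in front of the mill's tail, 40 mm diameter, 57 mm tall, origin under its centre.
- chamber_case: Bystander: flat grey case in front of the guard switch, 52 x 93 x 18 mm, origin under its centre.
- vial_1: Bystander: small vial in front of the guard switch, 25 mm diameter, 56 mm tall, origin under its centre.
- buffer_bottle: Bystander: bottle beside the guard switch (its +y side), 60 mm diameter, 122 mm tall, origin under its centre.
Not all that is in view belongs to the job. There is more than one size of the switch_unit; the job needs the larger.

How it is judged:
By the outcome, as a careful person would: the job done as asked, in the order asked, and still so for the second after the job is handed in, with the robot touching nothing.
It also fails if it takes over 70 s, if anything falls off the work surface, if the arm or the gripper's body presses on something with over 40 N, if the wrist force passes 120 N, or if a joint passes its speed limit or range.

## Working session

There is one attempt and no reset: what is moved stays moved. The work goes in short steps, Python scripts to look and compute and a tool call to move; the robot and the scene stay as the last step left them, time stands still between calls to the robot, and variables do not carry over. Pictures are saved under pics/ and viewed, at most 10 in all, crops included, and the job is handed in when it is done.

Besides the shell and the picture viewer there is one more tool, called after "Call:" as a command line: name --argument value ..., lists and objects as JSON in quotes. servo_tool: Moves the arm, as the interface text tells. Shifts and turns lie within -1 to 1; 1 stands for 300 mm of shift or pi rad of turn. Its arguments: {"type":"object","properties":{"series":{"type":"array"},"grip_force":{"type":"number"}},"required":["series"]}

```bash
ls; mkdir -p pics
cat > h.py <<'E'
import numpy as np, cv2
from scipy.spatial.transform import Rotation as R
from cell import get_obs, eyes, env
def cam(n):
    o=get_obs(); c=eyes.read_camera(n)
    if n=='wrist':
        T=R.from_euler('xyz',o['tool_rot'],degrees=True).as_matrix(); M=np.array(c['mount'])
        c['rotation']=T@M[:3,:3]; c['origin']=np.array(o['tool_pos'])+T@M[:3,3]
    c['rotation']=np.array(c['rotation']).reshape(3,3); c['origin']=np.array(c['origin'])
    return c
def K(c): return np.array([[c['fx'],0,c['cx']],[0,c['fy'],c['cy']],[0,0,1.]])
def rays(c,uv):
    p=cv2.undistortPoints(np.array(uv,float).reshape(-1,1,2),K(c),np.array(c['distortion'],float))[:,0]
    return np.c_[p,np.ones(len(p))]
def cloud(c):
    h,w=c['depth'].shape; u,v=np.meshgrid(np.arange(w),np.arange(h))
    r=rays(c,np.c_[u.ravel(),v.ravel()])*c['depth'].reshape(-1,1)
    return (r@c['rotation'].T+c['origin']).reshape(h,w,3)
def plane(c,uv,z):
    d=rays(c,uv)@c['rotation'].T; return c['origin']+d*((z-c['origin'][2])/d[:,2])[:,None]
def proj(c,P):
    p=(np.array(P,float).reshape(-1,3)-c['origin'])@c['rotation']
    return cv2.projectPoints(p,np.zeros(3),np.zeros(3),K(c),np.array(c['distortion'],float))[0][:,0]
def save(n,im): cv2.imwrite('pics/'+n,cv2.cvtColor(im,cv2.COLOR_RGB2BGR))
E
python3 - <<'E'
from h import *
print(get_obs())
for n in('scene','top'):
    c=cam(n); np.savez(n+'.npz',**c); save(n+'.png',c['frame']); print(n,c['origin'],c['rotation'],c['fx'],(c['depth']>0).mean())
E
```

```text
pics
{'time_s': 0.0, 'qpos': array([65.6672925 , 18.43981497, -4.01280813, 83.1742114 ,  1.29362203,
       78.53934974, -3.26132963]), 'joint_velocities': array([-0.0016611 , -0.00393263,  0.05580871,  0.08921401,  0.00338521,
        0.03387512, -0.02182343]), 'effort': array([-8.51415225e-04, -4.91293252e+01, -4.04530624e-01, -3.12525594e+01,
       -6.39201910e-02,  4.37994674e-02,  1.76368476e-04]), 'tool_pos': array([ 0.27585235, -0.58796596,  0.22145861]), 'tool_rot': array([-1.79891775e+02,  5.15079070e-03,  2.51382577e+01]), 'force': array([-0.89553997,  0.3599043 , -0.63813182]), 'wrist_torque': array([ 0.03116379, -0.02356834, -0.00240774]), 'grasp_force': 0.0, 'grip_width': 0.0871147089195101}Traceback (most recent call last):
  File "<stdin>", line 4, in <module>
  File "h.py", line 9, in cam
    c['rotation']=np.array(c['rotation']).reshape(3,3); c['origin']=np.array(c['origin'])
                  ~~~~~~~~~~~~~~~~~~~~~~~~~~~~~~~^^^^^
ValueError: cannot reshape array of size 3 into shape (3,3)
```

```bash
sed -i "s/^    c\['rotation'\]=np.array.*/    r=np.array(c['rotation'],float); c['rotation']=R.from_euler('xyz',r,degrees=True).as_matrix() if r.size==3 else r.reshape(3,3); c['origin']=np.array(c['origin'])/" h.py
python3 - <<'E'
from h import *
for n in('scene','top'):
    r=eyes.read_camera(n)['rotation']; print(r)
    c=cam(n); np.savez(n+'.npz',**c); save(n+'.png',c['frame']); print(n,c['origin'],c['rotation'].round(3).tolist(),c['fx'],(c['depth']>0).mean())
    P=cloud(c); m=c['depth']>0; print(np.median(P[m],0))
E
```

```text
[-1.23440764e+02 -1.83505204e-02 -1.49773917e+02]
scene [0.10670214 0.87748995 0.77001565] [[-0.864, -0.278, 0.42], [-0.503, 0.476, -0.721], [0.0, -0.834, -0.551]] 422.22458253228723 0.995921875
[ 0.57097605 -0.06097651  0.12296333]
[-168.63401332    1.32611762  -89.9088979 ]
top [0.35383644 0.00876859 1.28388049] [[0.002, -0.98, 0.197], [-1.0, 0.003, 0.023], [-0.023, -0.197, -0.98]] 370.58531768973927 0.9957734375
[0.58970889 0.03520516 0.00319758]
```

View pics/scene.png

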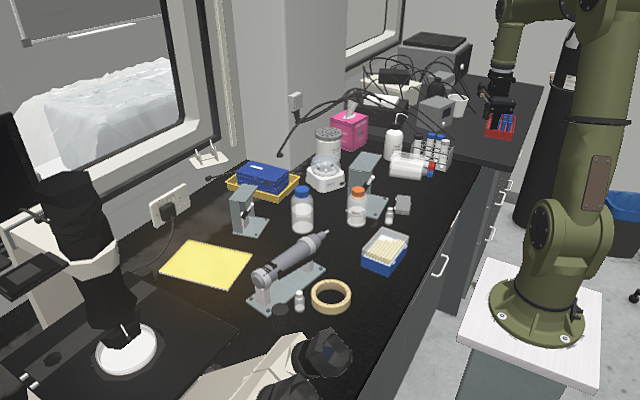

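View pics/top.png

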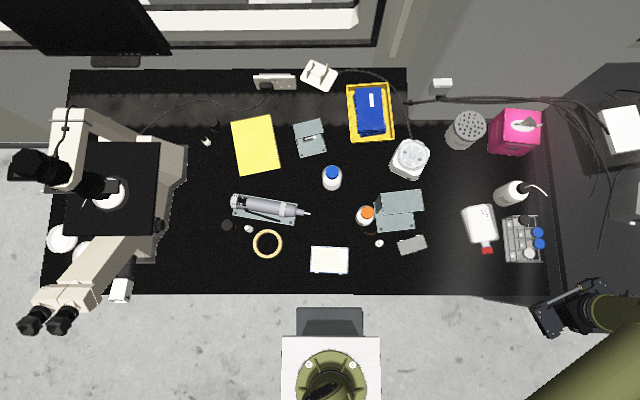

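The scene shows the mill at scene px (285,270) / top px (265,208), with its nose to the right, so world yaw is near 0. Candidates for the guard switch are the small unit at top (310,138) / scene (245,212), and the larger unit at top (400,208) / scene (370,185), which is the one I choose. Bystanders are the orange-capped bottle at top (366,215), vials at (248,229) and (379,243), tape at (267,243), lens case at (227,225), flat grey case at (411,244), tip box at (329,260) and blue-capped bottle at (332,178).

```bash
cat > m.py <<'E'
from h import *
def box(P,lo,hi,zl,zh):
    m=(P[...,0]>lo[0])&(P[...,0]<hi[0])&(P[...,1]>lo[1])&(P[...,1]<hi[1])&(P[...,2]>zl)&(P[...,2]<zh)
    return m
E
python3 - <<'E'
from m import *
c=dict(np.load('top.npz')); s=dict(np.load('scene.npz'))
for n,uv in dict(millL=(235,205),millR=(297,213),hood=(400,200),small=(310,138),tape=(267,233),vial0=(248,229),lens=(227,225),tip=(329,260),vial1=(379,243),chamber=(411,244),orange=(366,215),blue=(332,173)).items():
    P=cloud(c)[uv[1],uv[0]]; print(n,P.round(3))
Pt=np.vstack([cloud(c).reshape(-1,3),cloud(s).reshape(-1,3)])
h=cloud(c)[200,400]
for nm,C in(('top',c),('scene',s)):
    P=cloud(C).reshape(-1,3)
    q=P[box(P,h[:2]-.13,h[:2]+.13,.155,.175)]
    print(nm,len(q),q[:,2].mean(),cv2.minAreaRect((q[:,:2]*1000).astype(np.float32)))
    a=cloud(c)[205,235];b=cloud(c)[213,297]
    q=P[box(P,np.minimum(a,b)[:2]-.08,np.maximum(a,b)[:2]+.08,.085,.115)]
    print(len(q),cv2.minAreaRect((q[:,:2]*1000).astype(np.float32)))
    g=P[box(P,np.minimum(a,b)[:2]-.08,np.maximum(a,b)[:2]+.08,.005,.016)]
    print(len(g),cv2.minAreaRect((g[:,:2]*1000).astype(np.float32)))
o=get_obs();print(o['tool_pos'],o['tool_rot'])
c=cv2.resize(c['frame'][150:270,200:440],(800,400),interpolation=cv2.INTER_CUBIC); save('crop.png',c)
E
```

```text
millL [0.567 0.308 0.106]
millR [0.541 0.107 0.097]
hood [ 0.571 -0.214  0.162]
small [0.806 0.068 0.075]
tape [0.486 0.218 0.006]
vial0 [0.495 0.275 0.049]
lens [0.508 0.344 0.057]
tip [0.392 0.004 0.065]
vial1 [ 0.447 -0.16   0.06 ]
chamber [ 0.447 -0.272  0.022]
orange [ 0.53  -0.113  0.123]
blue [ 0.662 -0.006  0.144]
top 915 0.1659781461510367 ((566.4309692382812, -217.03765869140625), (70.11571502685547, 124.14192962646484), 6.477261543273926)
982 ((554.4363403320312, 199.26693725585938), (262.5705871582031, 67.3948974609375), 80.16584777832031)
725 ((552.7100219726562, 206.39212036132812), (360.07952880859375, 184.0198974609375), 89.26436614990234)
scene 457 0.16406650943959547 ((566.4689331054688, -220.3568878173828), (69.36774444580078, 130.48179626464844), 6.451296806335449)
1432 ((555.9932250976562, 198.03309631347656), (266.0026550292969, 66.48109436035156), 79.90068817138672)
1481 ((533.7081909179688, 249.7224578857422), (239.9759979248047, 148.36753845214844), 69.99197387695312)
[ 0.2760328  -0.58823037  0.22207562] [-1.79952683e+02  2.39935996e-03  2.51436166e+01]
```

View pics/crop.png

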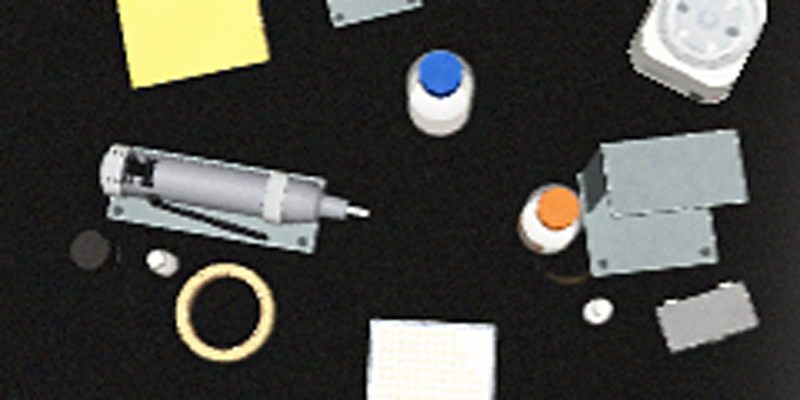

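The crop confirms the choice: the large switch hood is at crop (675,170) with the orange-capped bottle at its +y side. The mill runs from its tail at (115,170) to its spindle at (360,212), with the black paddle on its front side and the lock lever at (140,170).

```bash
cat > p.py <<'E'
from m import *
def plan(*W):
    """W: (xyz world, R matrix) waypoints; prints shift/rot from measured pose"""
    o=get_obs(); p=np.array(o['tool_pos']); T=R.from_euler('xyz',o['tool_rot'],degrees=True)
    for x,Q in W:
        d=T.inv().apply(np.array(x)-p); w=(T.inv()*Q).as_rotvec()
        print('shift',(d/.3).round(3),'rot',(w/np.pi).round(4),'rows>=',max(np.linalg.norm(d)/.0417,np.linalg.norm(w)/np.radians(7.16)).round(1))
def down(yaw,tilt=0): return R.from_euler('xyz',[180,0,yaw],degrees=True)*R.from_rotvec([0,np.radians(tilt),0])
E
python3 - <<'E'
from p import *
print(np.array(eyes.read_camera('wrist')['mount']).round(3))
plan(((.35,-.30,.38),down(50)),((.44,-.05,.38),down(80)),((.50,.20,.38),down(80)))
E
```

```text
[[ 0.    -0.955 -0.297  0.081]
 [ 1.     0.001 -0.002 -0.   ]
 [ 0.002 -0.297  0.955 -0.163]
 [ 0.     0.     0.     1.   ]]
shift [ 0.631 -0.766 -0.526] rot [-0.0002 -0.     -0.1381] rows>= 8.1
shift [ 1.257 -1.392 -0.525] rot [-2.000e-04 -1.000e-04 -3.048e-01] rows>= 14.0
shift [ 1.792 -2.062 -0.525] rot [-2.000e-04 -1.000e-04 -3.048e-01] rows>= 20.0
```

Call:
servo_tool --series '[[[0.2,-0.2,-0.5,0,0,-0.03,0],[0.63,-0.77,-0.53,0,0,-0.138,0],[0.63,-0.77,-0.53,0,0,-0.138,0],[0.63,-0.77,-0.53,0,0,-0.138,0],[0.63,-0.77,-0.53,0,0,-0.138,0],[0.63,-0.77,-0.53,0,0,-0.138,0],[0.63,-0.77,-0.53,0,0,-0.138,0],[0.63,-0.77,-0.53,0,0,-0.138,0],[0.63,-0.77,-0.53,0,0,-0.138,0],[0.63,-0.77,-0.53,0,0,-0.138,0]]]'

```text
time_s: 1.13
tool_pos: [0.3514, -0.2957, 0.3843]
tool_rot: [179.7, 0.0, 50.4]
force: [1.0, 0.1, 0.9]
grip_width: 0.028
grasp_force: 0.0
```

Run:
```python
from p import *
o=get_obs();print(o['tool_pos'],o['tool_rot'],o['qpos'].round(0))
plan(((.44,-.05,.38),down(80)),((.50,.20,.38),down(80)),((.52,.25,.38),down(80)))
```

```text
[ 0.35137299 -0.29574212  0.38432529] [1.79706159e+02 2.76685730e-02 5.03697709e+01] [ 56.  -6. -17.  92.  -2.  94.  -1.]
shift [ 0.819 -0.295  0.013] rot [ 0.0016  0.0006 -0.1646] rows>= 6.3
shift [ 1.589 -0.672  0.01 ] rot [ 0.0016  0.0006 -0.1646] rows>= 12.4
shift [ 1.76  -0.727  0.01 ] rot [ 0.0016  0.0006 -0.1646] rows>= 13.7
```

Call:
servo_tool --series '[[[0.82,-0.295,0,0,0,-0.165,0],[0.82,-0.295,0,0,0,-0.165,0],[0.82,-0.295,0,0,0,-0.165,0],[0.82,-0.295,0,0,0,-0.165,0],[0.82,-0.295,0,0,0,-0.165,0],[0.82,-0.295,0,0,0,-0.165,0],[0.82,-0.295,0,0,0,-0.165,0]]]'

```text
time_s: 1.72
tool_pos: [0.441, -0.0479, 0.3812]
tool_rot: [180.0, -0.1, 80.1]
force: [0.4, -0.1, 0.7]
grip_width: 0.0005
grasp_force: 0.0
```

Run:
```python
from p import *
o=get_obs();print(o['tool_pos'],o['tool_rot'],o['qpos'].round(0))
plan(((.52,.25,.38),down(80)),)
```

```text
[ 0.44095075 -0.04790658  0.38119193] [ 1.79972879e+02 -1.25417306e-01  8.01296994e+01] [ 42.  -9. -34.  93.  -5.  94.  -1.]
shift [1.023 0.089 0.006] rot [ 0.0001 -0.0007  0.0007] rows>= 7.4
```

Call:
servo_tool --series '[[[1.0,0.09,0,0,0,0,0],[1.0,0.09,0,0,0,0,0],[1.0,0.09,0,0,0,0,0],[1.0,0.09,0,0,0,0,0],[1.0,0.09,0,0,0,0,0],[1.0,0.09,0,0,0,0,0],[1.0,0.09,0,0,0,0,0],[1.0,0.09,0,0,0,0,0],[1.0,0.09,0,0,0,0,0],[1.0,0.09,0,0,0,0,0]]]'

```text
time_s: 2.55
tool_pos: [0.5204, 0.2353, 0.3802]
tool_rot: [-179.9, 0.1, 79.7]
force: [1.1, -0.1, -1.0]
grip_width: 0.0004
grasp_force: 0.0
```

Run:
```python
from p import *
o=get_obs();print(o['tool_pos'],o['tool_rot'],o['qpos'].round(0))
c=cam('wrist'); np.savez('w1.npz',**c); save('w1.png',c['frame']); 
P=cloud(c).reshape(-1,3); print((c['depth']>0).mean(), c['depth'].min(),c['depth'].max())
```

```text
[0.52042764 0.23533516 0.38021562] [-1.79878840e+02  6.00814244e-02  7.96705369e+01] [ 19.  13. -56.  77.  11.  95. -45.]
0.99594140625 0.0 1.7579448
```

View pics/w1.png

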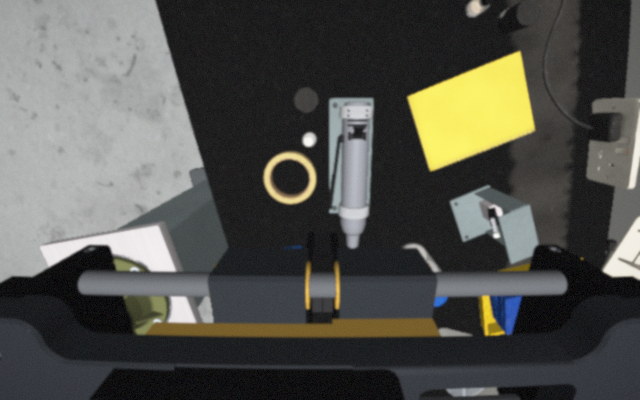

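The wrist view shows the mill upright in the image: tail ring at (355,108), lever at about (356,132), paddle along (338,165) and nose at (352,240). The small switch decoy is at (495,220) and the gripper fills the lower part.

Run:
```python
from p import *
c=dict(np.load('w1.npz')); P=cloud(c)
print(c['fx'])
near=box(P,(.45,.05),(.66,.36),-1,1)
print('table z',np.median(P[box(P,(.45,.05),(.66,.36),-.02,.006)][:,2]))
for nm,C in(('w1',c),('top',dict(np.load('top.npz'))),('scene',dict(np.load('scene.npz')))):
    P=cloud(C); f=C['frame'].astype(int)
    # base: grey-green bright, z near .01
    m=box(P,(.47,.05),(.66,.36),.003,.018)&(f.min(-1)>70)&(f.max(-1)-f.min(-1)<50)
    m=cv2.morphologyEx(m.astype(np.uint8),cv2.MORPH_OPEN,np.ones((3,3)))
    n,l,s,ce=cv2.connectedComponentsWithStats(m); 
    q=P[m>0]; 
    print(nm,len(q),cv2.minAreaRect((q[:,:2]*1000).astype(np.float32)) if len(q)>5 else '')
    m=box(P,(.47,.05),(.66,.36),.085,.118); q=P[m]
    mu=q[:,:2].mean(0)
    # slices along approx axis
    for it,psi in ((0,-10),):
        a=np.radians(psi); X=np.array([np.cos(a),np.sin(a)]);Y=np.array([-X[1],X[0]])
        u=(q[:,:2]-[.555,.2])@X; v=(q[:,:2]-[.555,.2])@Y
        for lo in np.arange(-.16,.14,.02):
            k=(v>lo)&(v<lo+.02)
            if k.sum()>8: print('  v%.2f n%d xmin %.1f xmax %.1f ztop %.1f'%(lo+.01,k.sum(),*(np.percentile(u[k],[3,97])*1000),np.percentile(q[k,2],95)*1000))
        print('  vrange',np.percentile(v,[0.3,99.7])*1000)
```

```text
279.21744607977416
table z 0.0007887328658028325
w1 1299 ((572.3417358398438, 228.6199493408203), (218.21136474609375, 78.78401947021484), 80.20073699951172)
  v-0.11 n87 xmin 1.7 xmax 21.1 ztop 97.2
  v-0.09 n124 xmin -3.4 xmax 25.1 ztop 104.2
  v-0.07 n241 xmin -8.2 xmax 30.1 ztop 107.8
  v-0.05 n301 xmin -13.5 xmax 33.1 ztop 111.8
  v-0.03 n382 xmin -29.0 xmax 31.5 ztop 110.2
  v-0.01 n348 xmin -27.4 xmax 30.4 ztop 107.9
  v0.01 n361 xmin -24.5 xmax 30.2 ztop 108.2
  v0.03 n365 xmin -21.1 xmax 29.1 ztop 108.1
  v0.05 n376 xmin -19.0 xmax 29.1 ztop 107.8
  v0.07 n375 xmin -16.6 xmax 29.0 ztop 113.6
  v0.09 n242 xmin -10.2 xmax 29.8 ztop 115.2
  v0.11 n430 xmin -12.9 xmax 31.9 ztop 112.2
  v0.13 n203 xmin -12.8 xmax 30.6 ztop 111.6
  vrange [-112.87913365  129.27507179]
top 345 ((542.2921142578125, 232.74905395507812), (217.68006896972656, 29.265291213989258), 81.42243194580078)
  v-0.13 n10 xmin 5.7 xmax 12.6 ztop 93.1
  v-0.11 n34 xmin -1.2 xmax 18.2 ztop 99.4
  v-0.09 n52 xmin -5.6 xmax 22.8 ztop 104.5
  v-0.07 n78 xmin -10.7 xmax 27.7 ztop 109.6
  v-0.05 n96 xmin -15.8 xmax 30.2
[... 484 characters left out ...]
.40521240234375), (224.48318481445312, 122.52168273925781), 72.89183044433594)
  v-0.11 n28 xmin 0.1 xmax 18.2 ztop 95.7
  v-0.09 n32 xmin -5.1 xmax 16.4 ztop 102.7
  v-0.07 n79 xmin -10.7 xmax 20.5 ztop 106.2
  v-0.05 n89 xmin -15.0 xmax 24.0 ztop 111.1
  v-0.03 n146 xmin -30.9 xmax 26.8 ztop 108.4
  v-0.01 n126 xmin -29.7 xmax 21.5 ztop 106.4
  v0.01 n138 xmin -27.9 xmax 22.9 ztop 106.2
  v0.03 n125 xmin -23.4 xmax 22.2 ztop 106.2
  v0.05 n136 xmin -21.2 xmax 23.2 ztop 107.0
  v0.07 n118 xmin -17.8 xmax 20.2 ztop 110.5
  v0.09 n139 xmin -11.0 xmax 22.8 ztop 111.8
  v0.11 n132 xmin -13.9 xmax 26.0 ztop 110.6
  v0.13 n139 xmin -11.0 xmax 31.2 ztop 109.5
  vrange [-126.44651509  130.09290292]
```

```bash
cat >> p.py <<'E'
def frame(o,yaw):
    Z=R.from_euler('z',yaw,degrees=True); return lambda p: np.array(o)+Z.apply(np.array(p,float)/1000)
mill=frame((.5695,.2279,0),-9.9)
E
python3 - <<'E'
from p import *
D=down(80.1)
plan(*[(mill(p),D) for p in((0,102,160),(0,102,121),(0,80,121),(0,53,121),(0,70,180))])
E
```

```text
shift [0.35  0.161 0.735] rot [-0.0003  0.0005 -0.0031] rows>= 6.0
shift [0.35  0.162 0.865] rot [-0.0003  0.0005 -0.0031] rows>= 6.8
shift [0.277 0.162 0.865] rot [-0.0003  0.0005 -0.0031] rows>= 6.6
shift [0.187 0.163 0.865] rot [-0.0003  0.0005 -0.0031] rows>= 6.5
shift [0.243 0.162 0.668] rot [-0.0003  0.0005 -0.0031] rows>= 5.2
```

Call:
servo_tool --series '[[[0.35,0.16,0.2,0,0,-0.003,0],[0.35,0.16,0.5,0,0,-0.003,0],[0.35,0.16,0.735,0,0,-0.003,0],[0.35,0.16,0.735,0,0,-0.003,0],[0.35,0.16,0.735,0,0,-0.003,0],[0.35,0.16,0.735,0,0,-0.003,0],[0.35,0.16,0.735,0,0,-0.003,0],[0.35,0.16,0.735,0,0,-0.003,0],[0.35,0.16,0.735,0,0,-0.003,0]]]'

```text
time_s: 3.35
tool_pos: [0.587, 0.3295, 0.1626]
tool_rot: [179.9, 0.0, 80.1]
force: [1.3, 0.5, 0.9]
grip_width: 0.0001
grasp_force: 0.0
```

Run:
```python
from p import *
D=down(80.1)
o=get_obs();print(o['tool_pos'],o['tool_rot'],o['qpos'].round(0),o['force'])
plan(*[(mill(p),D) for p in((0,102,160),(0,102,121),(0,80,121),(0,53,121),(0,70,180))])
c=cam('wrist'); np.savez('w2.npz',**c); save('w2.png',c['frame'])
```

```text
[0.58698073 0.32947411 0.16261618] [1.79914952e+02 1.73917949e-02 8.00779935e+01] [  5.  32. -51.  83.  25.  77. -58.] [1.29470798 0.52648087 0.88338063]
shift [-0.004  0.001  0.009] rot [ 0.0005  0.0001 -0.0001] rows>= 0.1
shift [-0.004  0.001  0.139] rot [ 0.0005  0.0001 -0.0001] rows>= 1.0
shift [-0.077  0.001  0.139] rot [ 0.0005  0.0001 -0.0001] rows>= 1.1
shift [-0.167  0.001  0.139] rot [ 0.0005  0.0001 -0.0001] rows>= 1.6
shift [-0.11   0.001 -0.058] rot [ 0.0005  0.0001 -0.0001] rows>= 0.9
```

View pics/w2.png

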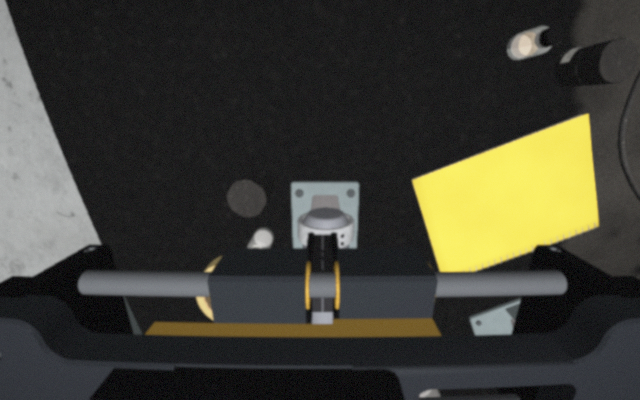

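The closed fingers at (322,245) are centred over the tail end of the barrel at (326,230), behind the lever. I'll descend and sweep.

Call:
servo_tool --series '[[[0,0,0.08,0,0,0,0],[0,0,0.135,0,0,0,0],[0,0,0.135,0,0,0,0],[-0.03,0,0.135,0,0,0,0],[-0.06,0,0.135,0,0,0,0],[-0.08,0,0.135,0,0,0,0],[-0.1,0,0.135,0,0,0,0],[-0.115,0,0.135,0,0,0,0],[-0.13,0,0.135,0,0,0,0],[-0.145,0,0.135,0,0,0,0],[-0.15,0,0.135,0,0,0,0],[-0.15,0,0.135,0,0,0,0]]]'

```text
time_s: 4.4
tool_pos: [0.5783, 0.2868, 0.1208]
tool_rot: [180.0, -0.0, 80.2]
force: [-0.4, 1.8, 2.3]
grip_width: 0.0006
grasp_force: 0.9
```

Call:
servo_tool --series '[[[-0.01,0,0,0,0,0,0],[-0.02,0,0,0,0,0,0],[-0.027,0,0,0,0,0,0],[-0.027,0,0,0,0,0,0],[-0.027,0,0,0,0,0,0]]]'

```text
time_s: 4.82
tool_pos: [0.5767, 0.2805, 0.1207]
tool_rot: [180.0, -0.2, 80.3]
force: [1.2, 5.2, 0.9]
grip_width: 0.0003
grasp_force: 2.2
```

Call:
servo_tool --series '[[[0.05,0,-0.05,0,0,0,0],[0.15,0,-0.2,0,0,0,0],[0.3,0,-0.4,0,0,0,0],[0.35,0,-0.5,0,0,0,0],[0.35,0,-0.5,0,0,0,1],[0.35,0,-0.5,0,0,0,1],[0.35,0,-0.5,0,0,0,1],[0.35,0,-0.5,0,0,0,1]]]'

```text
time_s: 5.48
tool_pos: [0.5944, 0.3811, 0.269]
tool_rot: [-179.9, 0.2, 80.2]
force: [0.1, -0.8, -0.5]
grip_width: 0.0195
grasp_force: 0.0
```

Run:
```python
from p import *
o=get_obs();print(o['tool_pos'],o['tool_rot'],o['qpos'].round(0),o['force'])
c=cam('wrist'); np.savez('w3.npz',**c)
s=cam('scene'); np.savez('s3.npz',**s)
for C,n in((c,'w'),(s,'s')):
    print(n,proj(C,[mill((0,50,109)),mill((0,30,133)),mill((0,70,133)),mill((0,85,111)),mill((-4,-40,85))]).round(0).tolist())
u=proj(s,mill((0,50,109)))[0].astype(int); k=s['frame'][u[1]-50:u[1]+50,u[0]-50:u[0]+50]
u=proj(c,mill((0,40,115)))[0].astype(int); j=c['frame'][max(u[1]-50,0):max(u[1]-50,0)+100,u[0]-50:u[0]+50]
save('lev.png',np.hstack([cv2.resize(a,(400,400),interpolation=cv2.INTER_CUBIC) for a in(k,j)]))
# lever points in depth
for C in(c,s):
    P=cloud(C); m=box(P,(.5,.2),(.62,.36),.1135,.145); q=P[m]-mill((0,0,0)); q=R.from_euler('z',9.9,degrees=True).apply(q)*1000
    k=(abs(q[:,0])<14)&(q[:,1]<72)&(q[:,1]>15); print(k.sum(), q[k][np.argsort(-q[k,2])[:6]].round(0).tolist())
```

```text
[0.59441783 0.38111946 0.26902558] [-179.93593022    0.1963305    80.20519749] [ -3.  33. -52.  68.  25.  90. -59.] [ 0.06844039 -0.78916147 -0.53225707]
w [[324.0, 264.0], [324.0, 288.0], [324.0, 260.0], [324.0, 241.0], [321.0, 309.0]]
s [[272.0, 264.0], [277.0, 252.0], [265.0, 261.0], [261.0, 271.0], [299.0, 254.0]]
117 [[5.0, 46.0, 120.0], [-4.0, 45.0, 120.0], [6.0, 46.0, 119.0], [6.0, 45.0, 119.0], [4.0, 45.0, 119.0], [-2.0, 45.0, 119.0]]
68 [[8.0, 32.0, 134.0], [-6.0, 33.0, 133.0], [4.0, 36.0, 133.0], [3.0, 31.0, 133.0], [-7.0, 37.0, 133.0], [0.0, 33.0, 133.0]]
```

View pics/lev.png

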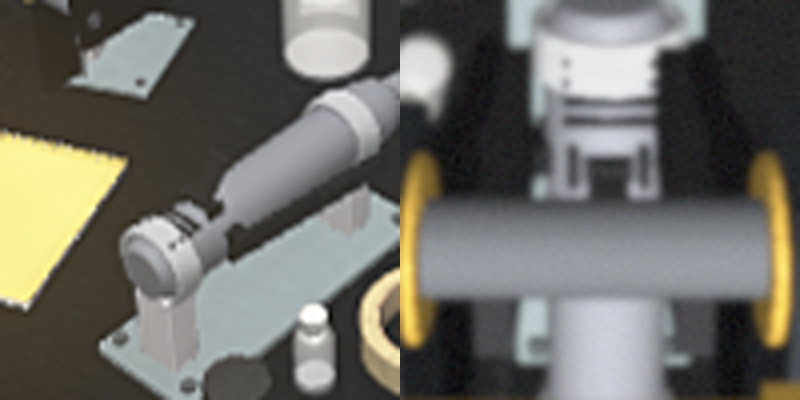

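The scene crop shows the lever leaning forward at (215,205), and depth puts its tip at mill y≈32, z≈133. The lever is forward, so next I go to the squeeze point with the gripper open.

Run:
```python
from p import *
D=down(80.1)
plan(*[(mill(p),D) for p in((-4,-40,220),(-4,-40,67))])
```

```text
shift [-0.647 -0.009  0.164] rot [-0.0006  0.0013  0.0002] rows>= 4.8
shift [-0.645 -0.008  0.674] rot [-0.0006  0.0013  0.0002] rows>= 6.7
```

Call:
servo_tool --series '[[[-0.15,0,0,0,0,0,1],[-0.3,0,0,0,0,0,1],[-0.45,0,0.1,0,0,0,1],[-0.6,0,0.16,0,0,0,1],[-0.645,0,0.16,0,0,0,1],[-0.645,0,0.16,0,0,0,1],[-0.645,0,0.16,0,0,0,1],[-0.645,0,0.16,0,0,0,1]]]'

```text
time_s: 6.25
tool_pos: [0.5615, 0.1906, 0.222]
tool_rot: [-179.9, 0.0, 80.1]
force: [-0.0, 0.4, 0.6]
grip_width: 0.0799
grasp_force: 0.0
```

Run:
```python
from p import *
D=down(80.1)
o=get_obs();print(o['tool_pos'],o['tool_rot'],o['grip_width'],o['qpos'].round(0),o['force'])
plan(*[(mill(p),D) for p in((-4,-40,220),(-4,-40,67))])
c=cam('wrist'); save('w4.png',c['frame']); c=cam('scene'); np.savez('s4.npz',**c)
```

```text
[0.56152762 0.19063773 0.22195835] [-1.79940964e+02  3.56983699e-02  8.01028293e+01] 0.07989474126082215 [ 23.  19. -55.  90.  16.  79. -43.] [-0.02328024  0.36808192  0.56408107]
shift [-0.006 -0.009  0.007] rot [-0.0003  0.0002  0.    ] rows>= 0.1
shift [-0.006 -0.008  0.517] rot [-0.0003  0.0002  0.    ] rows>= 3.7
```

View pics/w4.png

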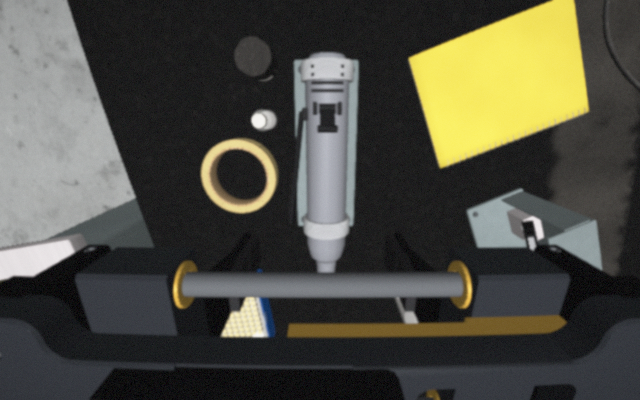

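The barrel at (326,200) lies between the open fingers at (245,250) and (395,250), with the paddle out along (300,150). I'll descend.

Call:
servo_tool --series '[[[-0.005,-0.008,0.1,0,0,0,1],[-0.005,-0.008,0.2,0,0,0,1],[-0.005,-0.008,0.3,0,0,0,1],[-0.005,-0.008,0.4,0,0,0,1],[-0.005,-0.008,0.48,0,0,0,1],[-0.005,-0.008,0.515,0,0,0,1],[-0.005,-0.008,0.515,0,0,0,1],[-0.005,-0.008,0.515,0,0,0,1]]]'

```text
time_s: 7.02
tool_pos: [0.5593, 0.1922, 0.0686]
tool_rot: [-180.0, -0.1, 80.3]
force: [0.4, 0.8, -0.4]
grip_width: 0.0869
grasp_force: 0.0
```

Call:
servo_tool --series '[[[0,0,0,0,0,0,0.45],[0,0,0,0,0,0,0.45],[0,0,0,0,0,0,0.45],[0,0,0,0,0,0,0.45],[0,0,0,0,0,0,0.45],[0,0,0,0,0,0,0.45],[0,0,0,0,0,0,0.45],[0,0,0,0,0,0,0.45],[0,0,0,0,0,0,0.45]]]' --grip_force 18

```text
time_s: 7.77
tool_pos: [0.5626, 0.19, 0.0684]
tool_rot: [179.6, -0.1, 80.2]
force: [7.8, 1.2, -5.9]
grip_width: 0.0499
grasp_force: 18.0
```

Call:
servo_tool --series '[[[0,0,0,0,0,0,0.45],[0,0,0,0,0,0,0.45],[0,0,0,0,0,0,0.45],[0,0,0,0,0,0,0.45],[0,0,0,0,0,0,1],[0,0,0,0,0,0,1],[0,0,0,0,0,0,1],[0,0,0,0,0,0,1],[0,0,0,0,0,0,1],[0,0,0,0,0,0,1],[0,0,0,0,0,0,1],[0,0,0,0,0,0,1]]]'

```text
time_s: 8.77
tool_pos: [0.5592, 0.1904, 0.068]
tool_rot: [180.0, 0.0, 80.2]
force: [0.1, -0.0, 0.5]
grip_width: 0.0858
grasp_force: 0.0
```

Call:
servo_tool --series '[[[0,0,-0.1,0,0,0,1],[0,0,-0.2,0,0,0,1],[0,0,-0.35,0,0,0,1],[0,0,-0.5,0,0,0,1],[0,0,-0.7,0,0,0,1],[0,0,-0.85,0,0,0,1],[0,0,-0.85,0,0,0,1],[0,0,-0.85,0,0,0,1]]]'

```text
time_s: 9.43
tool_pos: [0.5614, 0.1924, 0.3301]
tool_rot: [179.4, -0.3, 80.2]
force: [-0.5, 0.3, 0.5]
grip_width: 0.0866
grasp_force: 0.0
```

Run:
```python
from p import *
o=get_obs();print(o['tool_pos'],o['tool_rot'],o['grip_width'],o['qpos'].round(0),o['force'])
t=cam('top'); P=cloud(t); s=cam('scene'); np.savez('s5.npz',**s); np.savez('t5.npz',**t)
# refine switch from both views with hood top
for C in (t,s):
    P=cloud(C); q=P[box(P,(.44,-.35),(.70,-.09),.155,.175)]; print(cv2.minAreaRect((q[:,:2]*1000).astype(np.float32)))
    # lever & paddle on mill
    q=R.from_euler('z',9.9,degrees=True).apply((P-mill((0,0,0))).reshape(-1,3))*1000
    k=(abs(q[:,0])<10)&(q[:,1]<72)&(q[:,1]>15)&(q[:,2]>122)&(q[:,2]<142); print('lever',k.sum(),np.median(q[k],0).round(0) if k.any() else '')
    k=(abs(q[:,1]+40)<8)&(abs(q[:,2]-88)<8)&(q[:,0]<0); print('paddle xmin',np.percentile(q[k,0],5) if k.any() else '')
# view pose for switch: yaw 6.5 tilt 30, TCP well in front
sw=frame((.549,-.220,0),6.5)
plan((( .47,-.02,.33),down(40)),(sw((-156,-21,330)),down(6.5,0)),)
```

```text
[0.56143408 0.19243065 0.33011019] [179.43566442  -0.27032845  80.21398951] 0.0865578893793148 [ 24.  16. -56.  80.  14.  90. -41.] [-0.47071309  0.32214439  0.50693698]
((566.08935546875, -217.29019165039062), (69.38694763183594, 124.66035461425781), 6.616777420043945)
lever 0 
paddle xmin 
((565.87353515625, -220.3243408203125), (70.047119140625, 132.44561767578125), 6.381281852722168)
lever 39 [ -1.  36. 128.]
paddle xmin -38.98495148414977
shift [-0.744 -0.175 -0.021] rot [ 0.0007 -0.0005  0.2235] rows>= 5.6
shift [-1.569 -0.282 -0.021] rot [ 0.0005 -0.0007  0.4096] rows>= 11.5
```

Call:
servo_tool --series '[[[-0.75,-0.17,0,0,0,0.22,0],[-0.75,-0.17,0,0,0,0.22,0],[-0.75,-0.17,0,0,0,0.22,0],[-0.75,-0.17,0,0,0,0.22,0],[-0.75,-0.17,0,0,0,0.22,0],[-0.75,-0.17,0,0,0,0.22,0],[-0.75,-0.17,0,0,0,0.22,0],[-0.75,-0.17,0,0,0,0.22,0]]]'

```text
time_s: 10.2
tool_pos: [0.4696, -0.0241, 0.3215]
tool_rot: [-179.9, 0.1, 40.4]
force: [0.5, 0.2, -0.4]
grip_width: 0.0415
grasp_force: 0.0
```

```bash
cat >> p.py <<'E'
sw=frame((.5488,-.2198,0),6.5)
E
python3 - <<'E'
from p import *
o=get_obs();print(o['tool_pos'],o['tool_rot'],o['grip_width'],o['qpos'].round(0),o['force'])
plan((sw((-80,-21,300)),down(6.5,20)),(sw((-100,-21,220)),down(6.5,40)))
E
```

```text
[ 0.46955532 -0.02413073  0.32149956] [-1.79903975e+02  9.72627141e-02  4.04034504e+01] 0.04151193363017447 [ 47.  -5. -44.  97.  -4.  87. -46.] [ 0.52051945  0.24667039 -0.41174394]
shift [-0.482  0.577  0.072] rot [-0.0332  0.1085  0.1864] rows>= 5.5
shift [-0.537  0.541  0.338] rot [-0.0661  0.2163  0.1804] rows>= 7.3
```

Call:
servo_tool --series '[[[-0.48,0.58,0.07,-0.033,0.108,0.186,0],[-0.48,0.58,0.07,-0.033,0.108,0.186,0],[-0.48,0.58,0.07,-0.033,0.108,0.186,0],[-0.48,0.58,0.07,-0.033,0.108,0.186,0],[-0.48,0.58,0.07,-0.033,0.108,0.186,0],[-0.48,0.58,0.07,-0.033,0.108,0.186,0],[-0.48,0.58,0.07,-0.033,0.108,0.186,0],[-0.48,0.58,0.07,-0.033,0.108,0.186,0]]]'

```text
time_s: 10.87
tool_pos: [0.4747, -0.2473, 0.3003]
tool_rot: [-179.8, -19.9, 6.8]
force: [0.5, 0.1, -0.0]
grip_width: 0.0009
grasp_force: 0.0
```

Run:
```python
from p import *
o=get_obs();print(o['tool_pos'],o['tool_rot'],o['grip_width'],o['qpos'].round(0),o['force'])
plan((sw((-80,-21,300)),down(6.5,20)),(sw((-95,-21,220)),down(6.5,38)))
```

```text
[ 0.47465294 -0.24729924  0.30034016] [-179.83729347  -19.93954201    6.80436074] 0.0009234621448959983 [ 61.  -9. -25. 105. -19.  69. -42.] [ 4.94804888e-01  9.88071544e-02 -1.57405935e-04]
shift [-0.011  0.007 -0.003] rot [-0.0015  0.0003  0.0016] rows>= 0.1
shift [-0.148  0.007  0.231] rot [-0.0017  0.1003  0.0013] rows>= 2.5
```

Call:
servo_tool --series '[[[-0.05,0.007,0.1,0,0.05,0,0],[-0.12,0.007,0.23,0,0.1,0,0],[-0.12,0.007,0.23,0,0.1,0,0],[-0.12,0.007,0.23,0,0.1,0,0],[-0.12,0.007,0.23,0,0.1,0,0],[-0.12,0.007,0.23,0,0.1,0,0]]]'

```text
time_s: 11.37
tool_pos: [0.4676, -0.2504, 0.2276]
tool_rot: [179.7, -38.1, 7.2]
force: [-0.1, -0.1, 1.0]
grip_width: 0.0003
grasp_force: 0.0
```

Run:
```python
from p import *
o=get_obs();print(o['tool_pos'],o['tool_rot'],o['grip_width'],o['qpos'].round(0),o['force'])
c=cam('wrist'); np.savez('w6.npz',**c); save('w6.png',c['frame'])
print(proj(c,[sw((-17,y,157)) for y in(-62,0,62)]+[sw((-6,-21,106))]+[sw((-55,y,10)) for y in(-65,65)]).round(1).tolist())
```

```text
[ 0.46761103 -0.25041408  0.22758843] [179.74907758 -38.07840396   7.2105564 ] 0.00031290357252768586 [ 61. -13. -14. 125. -43.  52. -14.] [-0.13366525 -0.12252192  0.97595668]
[[365.1, 193.2], [301.1, 192.6], [237.3, 191.9], [322.7, 200.9], [353.2, 257.8], [261.4, 256.8]]
```

View pics/w6.png

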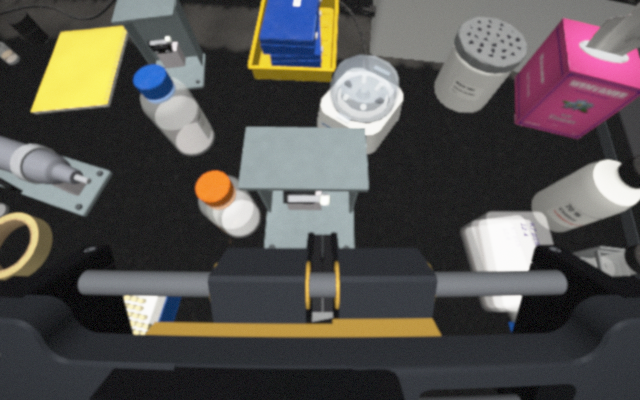

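The hood lip runs from (242,189) to (367,191). Under it the microswitch is at about (302,200), with the white roller at about (323,199) where the projection predicts it. I'll refine this numerically.

Run:
```python
from p import *
c=dict(np.load('w6.npz')); P=cloud(c); f=c['frame']
I=R.from_euler('z',-6.5,degrees=True)
S=(I.apply((P-sw((0,0,0))).reshape(-1,3))*1000).reshape(P.shape)
m=np.zeros(f.shape[:2],bool); m[192:212,280:345]=True
m&=(f.min(-1)>200)
v,u=np.nonzero(m); print(len(u),u.min(),u.max(),v.min(),v.max()); 
print(f[194:208,312:332].min(-1))
q=S[m]; print(q[::4].round(0).tolist())
h=S[(abs(S[...,2]-165)<5)&(abs(S[...,0]-17)<60)&(abs(S[...,1])<90)]
print('hood',h[:,2].mean(),np.percentile(h,[.5,99.5],axis=0).round(1).tolist(),cv2.minAreaRect(h[:,:2].astype(np.float32)))
crop=cv2.resize(f[180:215,270:350],(800,350),interpolation=cv2.INTER_CUBIC); save('rol.png',crop)
```

```text
250 289 329 192 205
[[ 92  91 121 173 215 230 229 226 220 204 196 190 184 183 186 188 187 183
  172 168]
 [145 151 161 185 210 220 219 219 218 220 223 219 214 218 221 220 215 201
  176 168]
 [196 197 197 205 214 213 215 218 225 234 238 239 240 242 241 239 230 215
  181 165]
 [213 214 215 216 216 218 215 218 227 241 249 251 252 252 251 248 239 218
  182 168]
 [216 214 213 216 218 217 215 219 228 245 251 253 253 254 253 250 241 218
  179 167]
 [213 213 214 211 216 214 214 219 231 246 252 253 254 254 253 250 240 216
  179 166]
 [205 203 206 206 209 208 212 216 231 247 252 253 254 254 253 249 238 211
  176 164]
 [178 178 181 183 190 193 198 209 231 246 252 253 254 253 252 248 236 211
  177 164]
 [123 128 136 150 159 164 173 192 225 245 251 253 253 253 251 245 231 206
  174 166]
 [ 91 102 118 129 136 140 148 171 209 238 247 250 252 251 247 239 224 198
  173 166]
 [112 118 124 132 132 132 137 151 186 217 232 240 242 240 234 224 211 185
  170 165]
 [130 129 133 134 134 136 133 142 163 188 202 212 216 213 206 200 189 176
  168 166]
 [129 131 136 135 135 134 133 138 146 160 167 176 177 180 18
[... 878 characters left out ...]
-0.0, -12.0, 97.0], [-0.0, -17.0, 97.0], [-4.0, -21.0, 107.0], [-3.0, -26.0, 106.0], [-1.0, 17.0, 95.0], [-2.0, 12.0, 97.0], [-1.0, 7.0, 96.0], [-1.0, 2.0, 96.0], [-1.0, -2.0, 96.0], [-1.0, -7.0, 96.0], [-1.0, -12.0, 96.0], [-1.0, -17.0, 95.0], [-121.0, -21.0, 406.0], [-5.0, -26.0, 107.0], [-5.0, -18.0, 102.0], [-6.0, -23.0, 105.0], [-6.0, -27.0, 105.0], [-6.0, -20.0, 103.0], [-7.0, -25.0, 105.0], [-7.0, -18.0, 101.0], [-8.0, -23.0, 106.0], [-7.0, -27.0, 103.0], [-9.0, -23.0, 104.0], [-7.0, -27.0, 99.0], [-9.0, -24.0, 100.0]]
hood 165.6173533085469 [[-16.3, -63.1, 160.9], [52.3, 58.7, 167.3]] ((18.31280517578125, -2.321849822998047), (124.4737548828125, 69.94120025634766), 89.67577362060547)
```

View pics/rol.png

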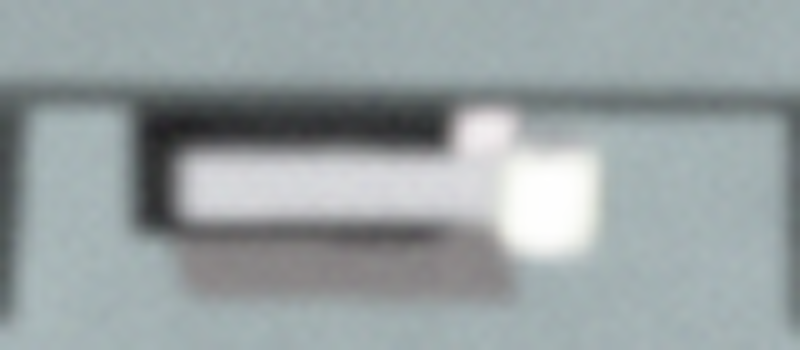

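```bash
cat >> p.py <<'E'
TILT=32; t=np.radians(TILT)
def back(mm): return sw(np.array([-5.3,-25,106.5])+mm*np.array([-np.sin(t),0,np.cos(t)])-1.5*np.array([np.cos(t),0,np.sin(t)]))
E
python3 - <<'E'
from p import *
D=down(6.5,TILT)
plan((back(90),D),(back(40),D),(back(15),D))
E
```

```text
shift [-0.018  0.011  0.182] rot [-0.0006 -0.034   0.0034] rows>= 1.3
shift [-0.036  0.011  0.348] rot [-0.0006 -0.034   0.0034] rows>= 2.5
shift [-0.044  0.011  0.431] rot [-0.0006 -0.034   0.0034] rows>= 3.1
```

Call:
servo_tool --series '[[[-0.018,0.011,0.1,0,-0.034,0.003,0],[-0.018,0.011,0.182,0,-0.034,0.003,0],[-0.018,0.011,0.182,0,-0.034,0.003,0],[-0.018,0.011,0.182,0,-0.034,0.003,0],[-0.018,0.011,0.182,0,-0.034,0.003,0],[-0.018,0.011,0.182,0,-0.034,0.003,0]]]'

```text
time_s: 11.92
tool_pos: [0.4952, -0.2522, 0.1804]
tool_rot: [-179.8, -32.0, 6.2]
force: [0.2, 0.4, -0.1]
grip_width: 0.0008
grasp_force: 0.0
```

Run:
```python
from p import *
D=down(6.5,TILT)
o=get_obs();print(o['tool_pos'],o['tool_rot'],o['qpos'].round(0),o['force'])
plan((back(90),D),(back(40),D),(back(15),D))
```

```text
[ 0.49515476 -0.25218705  0.1804132 ] [-179.81221253  -32.00839477    6.23660061] [ 60.  -7. -20. 122. -35.  47. -23.] [ 0.20953492  0.44942744 -0.07949516]
shift [ 0.01  -0.004  0.   ] rot [-0.0003 -0.     -0.0012] rows>= 0.1
shift [ 0.01  -0.004  0.167] rot [-0.0003 -0.     -0.0012] rows>= 1.2
shift [ 0.01  -0.004  0.25 ] rot [-0.0003 -0.     -0.0012] rows>= 1.8
```

Call:
servo_tool --series '[[[0.008,-0.003,0.06,0,0,0,0],[0.008,-0.003,0.12,0,0,0,0],[0.008,-0.003,0.18,0,0,0,0],[0.008,-0.003,0.22,0,0,0,0],[0.008,-0.003,0.26,0,0,0,0],[0.008,-0.003,0.26,0,0,0,0],[0.008,-0.003,0.26,0,0,0,0],[0.008,-0.003,0.26,0,0,0,0]]]'

```text
time_s: 12.58
tool_pos: [0.5373, -0.2463, 0.1149]
tool_rot: [-179.8, -32.0, 6.2]
force: [0.9, 1.1, -0.2]
grip_width: 0.0007
grasp_force: 0.0
```

```bash
cat >> p.py <<'E'
def st():
    o=get_obs(); p=np.array(o['tool_pos']); d=back(1)-back(0); d/=np.linalg.norm(d); e=p-back(0)
    Q=R.from_euler('xyz',o['tool_rot'],degrees=True)
    print('back %.1f mm'%(e@d*1000),'lat',(Q.inv().apply(e)*1000).round(1),'F along',round(float(np.array(o['force'])@d),2),o['force'].round(1),o['tool_rot'].round(1))
E
python3 - <<'E'
from p import *
st(); c=cam('wrist'); st(); np.savez('w7.npz',**c); save('w7.png',cv2.resize(c['frame'][150:260,220:440],(800,400)))
plan((back(2),down(6.5,TILT)))
E
```

```text
back 11.9 mm lat [ -1.8   0.  -11.9] F along -0.71 [ 0.9  1.1 -0.2] [-179.8  -32.     6.2]
back 12.0 mm lat [ -1.7   0.1 -12. ] F along 0.35 [-0.5 -0.1  0.1] [-179.8  -32.     6.2]
shift [ 0.006 -0.     0.033] rot [-0.0002  0.0001 -0.0016] rows>= 0.2
```

View pics/w7.png

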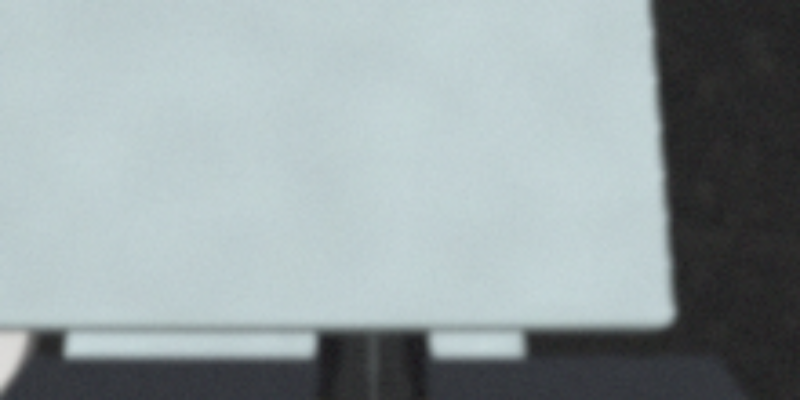

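The fingers at crop (372,365) pass below the hood lip without touching it. I'll advance to contact in small steps.

Call:
servo_tool --series '[[[0.003,0,0.012,0,0,0,0],[0.004,0,0.024,0,0,0,0],[0.004,0,0.033,0,0,0,0],[0.004,0,0.033,0,0,0,0],[0.004,0,0.033,0,0,0,0]]]'

```text
time_s: 13.05
tool_pos: [0.5434, -0.2444, 0.1056]
tool_rot: [-179.6, -31.9, 6.2]
force: [-0.3, 0.1, 0.5]
grip_width: 0.0004
grasp_force: 0.0
```

```bash
python3 -c "
from p import *
for i in range(3): st(); eyes.read_camera('top')
"
```

```text
back 0.7 mm lat [-1.4 -1.1 -0.7] F along 0.54 [-0.3  0.1  0.5] [-179.6  -31.9    6.2]
back 0.8 mm lat [-1.3 -1.  -0.8] F along -0.19 [ 0.5 -0.2  0.1] [-179.7  -31.9    6.2]
back 0.9 mm lat [-1.3 -1.  -0.9] F along 0.14 [-0.1 -0.2  0.1] [-179.7  -31.9    6.2]
```

Call:
servo_tool --series '[[[0,0,0.005,0,0,0,0],[0,0,0.01,0,0,0,0],[0,0,0.01,0,0,0,0],[0,0,0.01,0,0,0,0]]]'

```text
time_s: 13.53
tool_pos: [0.5451, -0.245, 0.1035]
tool_rot: [-179.7, -31.9, 6.2]
force: [-0.8, -1.1, 0.3]
grip_width: 0.0003
grasp_force: 0.9
```

```bash
python3 -c "
from p import *
for i in range(5): st(); eyes.read_camera('top')
"
```

```text
back -1.9 mm lat [-1.1 -0.4  1.9] F along 0.73 [-0.8 -1.1  0.3] [-179.7  -31.9    6.2]
back -1.9 mm lat [-1.1 -0.4  1.9] F along 1.64 [-1.9 -0.8  0.7] [-179.7  -31.9    6.2]
back -1.9 mm lat [-1.1 -0.4  1.9] F along 1.51 [-0.8 -1.6  1.2] [-179.7  -31.9    6.2]
back -1.9 mm lat [-1.1 -0.4  1.9] F along 1.79 [ 0.1 -0.9  2.1] [-179.7  -31.9    6.2]
back -1.9 mm lat [-1.1 -0.4  1.9] F along 2.3 [-1.1 -1.6  1.9] [-179.7  -31.9    6.2]
```

Call:
servo_tool --series '[[[0,0,0.005,0,0,0,0],[0,0,0.01,0,0,0,0],[0,0,0.0135,0,0,0,0],[0,0,0.0135,0,0,0,0],[0,0,0.0135,0,0,0,0]]]'

```text
time_s: 14.2
tool_pos: [0.5473, -0.2448, 0.1001]
tool_rot: [-179.7, -31.9, 6.2]
force: [-1.4, -2.9, 3.7]
grip_width: 0.0006
grasp_force: 1.8
```

```bash
python3 -c "
from p import *
for i in range(6): st(); eyes.read_camera('top')
"
```

```text
back -6.0 mm lat [-1.1 -0.3  6. ] F along 4.05 [-1.4 -2.9  3.7] [-179.7  -31.9    6.2]
back -6.0 mm lat [-1.1 -0.4  6. ] F along 3.08 [-1.5 -2.3  2.6] [-179.7  -31.9    6.2]
back -6.0 mm lat [-1.1 -0.5  6. ] F along 3.15 [-1.6 -2.7  2.5] [-179.7  -31.9    6.2]
back -6.0 mm lat [-1.1 -0.6  6. ] F along 3.24 [-2.2 -2.2  2.3] [-179.7  -31.9    6.2]
back -6.0 mm lat [-1.1 -0.6  6. ] F along 3.84 [-1.2 -2.1  3.6] [-179.7  -31.9    6.2]
back -6.0 mm lat [-1.  -0.7  6. ] F along 3.52 [-0.8 -2.6  3.5] [-179.7  -31.9    6.2]
```

Call:
servo_tool --series '[[[0,0,0.004,0,0,0,0],[0,0,0.008,0,0,0,0],[0,0,0.0105,0,0,0,0],[0,0,0.0105,0,0,0,0],[0,0,0.0105,0,0,0,0],[0,0,0.0105,0,0,0,0]]]'

```text
time_s: 15.0
tool_pos: [0.5489, -0.2442, 0.0973]
tool_rot: [-179.7, -31.9, 6.2]
force: [-2.8, -3.1, 4.5]
grip_width: 0.0004
grasp_force: 2.5
```

```bash
python3 -c "
from p import *
for i in range(5): st(); eyes.read_camera('top')
"
```

```text
back -9.2 mm lat [-1.2 -0.7  9.2] F along 5.52 [-2.8 -3.1  4.5] [-179.7  -31.9    6.2]
back -9.2 mm lat [-1.1 -0.7  9.2] F along 5.0 [-2.8 -2.9  3.9] [-179.7  -31.9    6.2]
back -9.2 mm lat [-1.1 -0.7  9.2] F along 4.78 [-3.4 -4.3  3.2] [-179.7  -31.9    6.2]
back -9.2 mm lat [-1.1 -0.8  9.2] F along 4.82 [-2.7 -3.6  3.8] [-179.7  -31.9    6.2]
back -9.2 mm lat [-1.1 -0.8  9.2] F along 4.7 [-2. -4.  4.] [-179.7  -31.9    6.2]
```

Call:
servo_tool --series '[[[0,0,0.001,0,0,0,0],[0,0,0.001,0,0,0,0],[0,0,0.001,0,0,0,0],[0,0,0.001,0,0,0,0],[0,0,0.001,0,0,0,0],[0,0,0.001,0,0,0,0],[0,0,0.001,0,0,0,0],[0,0,-0.01,0,0,0,0],[0,0,-0.03,0,0,0,0],[0,0,-0.06,0,0,0,0],[0,0,-0.1,0,0,0,0],[0,0,-0.15,0,0,0,0]]]'

```text
time_s: 16.25
tool_pos: [0.524, -0.2442, 0.1345]
tool_rot: [-179.4, -31.8, 6.2]
force: [0.6, -0.2, -0.4]
grip_width: 0.0003
grasp_force: 0.0
```

Call:
servo_tool --series '[[[0,0,-0.1,0,0,0,0],[0,0,-0.2,0,0,0,0],[-0.05,0,-0.3,0,0,0,0],[-0.1,0,-0.35,0,0,0,0],[-0.1,0,-0.35,0,0,0,0],[-0.1,0,-0.35,0,0,0,0],[-0.1,0,-0.35,0,0,0,0]]]'

```text
time_s: 16.83
tool_pos: [0.4448, -0.2547, 0.2081]
tool_rot: [-179.6, -31.9, 6.2]
force: [-0.4, 0.7, -0.3]
grip_width: 0.0003
grasp_force: 0.0
```

Run:
```python
from p import *
st(); c=cam('wrist'); save('w8.png',c['frame']); t=cam('top'); s=cam('scene'); save('s8.png',s['frame'])
for n,uv in dict(tape=(267,233),vial0=(248,229),lens=(227,225),tip=(329,260),vial1=(379,243),chamber=(411,244),orange=(366,215),blue=(332,173)).items(): print(n,cloud(t)[uv[1],uv[0]].round(3),end=' ')
print(get_obs()['force'])
P=cloud(s); q=R.from_euler('z',9.9,degrees=True).apply((P-mill((0,0,0))).reshape(-1,3))*1000
k=(abs(q[:,0])<10)&(q[:,1]<72)&(q[:,1]>15)&(q[:,2]>122)&(q[:,2]<142); print('lever',k.sum(),np.median(q[k],0).round(0))
P=cloud(c); S=(R.from_euler('z',-6.5,degrees=True).apply((P-sw((0,0,0))).reshape(-1,3))*1000)
f=c['frame'].min(-1).ravel(); k=(f>225)&(abs(S[:,1]+23)<8)&(abs(S[:,0]+3)<14)&(S[:,2]>70)&(S[:,2]<125); print('roller',k.sum(),np.percentile(S[k],[10,50,90],axis=0).round(0).tolist() if k.any() else '')
```

```text
back 140.2 mm lat [ -31.5   -2.6 -140.1] F along -0.09 [-0.4  0.7 -0.3] [-179.6  -31.9    6.2]
tape [0.486 0.219 0.001] vial0 [0.494 0.274 0.056] lens [0.508 0.345 0.056] tip [0.392 0.004 0.063] vial1 [ 0.448 -0.161  0.055] chamber [ 0.447 -0.272  0.023] orange [ 0.53  -0.113  0.125] blue [ 0.662 -0.006  0.144] [0.49201947 0.52580446 0.50554136]
lever 36 [ -1.  35. 130.]
roller 80 [[-8.0, -26.0, 103.0], [-4.0, -23.0, 106.0], [-1.0, -20.0, 108.0]]
```

```bash
python3 -c "
from cell import env
print(env.sign_off())"
```

```text
the job is handed in; nothing more can be done
None
```

The check was done in the order asked and handed in at about 17 s: the lock-off lever is forward, the paddle was squeezed home and sprang back out, the roller lever was held about 8–9 mm in (a click inferred from travel and force, not sensed directly) for about a second and came back, and the bystanders stayed in place.

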